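# Make up two compressor service kits

### The arm

A 7-joint arm with a two-finger parallel gripper is mounted at the origin on the work surface; the furniture and walls round the work are solid. World frame = base frame: x ahead of the robot, y to its left, z up, the work surface at z = 0. Lengths are in m, angles in rad, forces in N, time in s.
With the tool pointing down it reaches from about 0.4 to 0.85 m from the base axis. Payload 4.4 kg.
Tool frame: the origin (TCP) lies midway between the tips of the shut fingers; the grasp point (between the pads) lies 19 mm behind it; z points along the fingers, y is the line along which they close (so a half turn about z gives the same grasp; the last joint's range is limited). The gripper opens to 94 mm and grips with 3 to 60 N. Pads are 16 mm wide; open, the fingers measure 119 mm over their backs; the gripper's body (75 mm by 177 mm) begins 78 mm behind the grasp point.
Start: joints at [-1.293, 0.628, 0.038, 1.517, -0.027, 0.996, -0.02], TCP at [0.219, 0.612, 0.205] pointing down, gripper open.
Joint ranges: [-3.06, 3.06], [-0.37, 2.12], [-1.25, 1.32], [0.18, 2.47], [-1.1, 4.24], [0.23, 1.98], [-2.94, 2.94]. Speed limits (rad/s): [2.57, 2.57, 3.14, 3.14, 3.14, 3.14, 3.14].

### API

Orientations are given as a 3x3 rotation matrix whose columns are the frame's x, y, z axes.
In Python, from plant import get_state, cams, robot, spotter gives the robot as it stands.
- The arm moves only by the tool arm_command, never from a script. Its argument "motion" is a list of rows, each a list of 7 numbers: the shift along the tool's x, y, z in cm, then the turn, a rotation vector about the tool's x, y, z in rad, then the finger opening in cm, from 0 to 9.4. A call has 1 to 12 rows; each row shifts and turns the commanded pose from where the row before left it, along the tool's axes as they then stand; what a row does not reach is not made up. A row lasts 1/8 s, in which the tool goes at most 62.5 mm and 10.7 degrees, less where a joint would pass 70% of its speed; a pose out of reach is approached as far as the arm can. A call with a gripper value outside its range is refused whole. The fingers move at their own pace and stop on an object; "grip_force" is the grip in N (left out, the last holds). Time passes only in rows, so rows that do not move let the fingers close. It gives the time, the measured TCP pose, the force, the opening and the grip force at its end, in the units of the state.
- get_state(): the state, without advancing time (a new reading comes with each control period).
- cams.get_image(name): name is "side" or "top" or "wrist"; returns the picture (400x640x3 uint8, red, green, blue); there is no depth.
- cams.camera_info(name): a dict with "fx", "fy", "cx", "cy" (pixels), "extrinsics" (4x4, takes a point from camera to world coordinates). Camera axes: x right, y down, z forward; pixel columns grow to the right and rows downward; lengths in m; the calibration is good to about 2 mm. A picture is of the moment at which its call begins: read the wrist's pose just before it. camera_info takes no time and is no camera call; for the wrist camera it gives the pose at the moment of the call.
- robot.finish_job(): hands the job in; it is judged then, once.
Trained networks look in the newest picture that a camera, given by its name, has taken for a name from the list of things; names that differ only in an ending like _2 or _b are one class to them, and where a whole thing is asked for, a point or a joint stands for the part that bears it (a point fixed in the world has none). Each returns a list of dicts, best first, with "conf" (0 to 1); they miss things now and then, are a little off and sometimes report something else, mostly with a low value. They report only what shows in the picture. A call takes as long as a camera call.
- spotter.masks_of(camera, thing): "pixels" (400x640 bool, what is visible of it) and "rect" ([centre column, centre row, width, height] in pixels, round what is visible of it).
- spotter.pinpoint(camera, thing): "xy" ([column, row] in pixels: a listed point, or the origin of a listed thing).
The state is a dict: "t": time; "joints": joint angles; "dq": joint speeds; "tau": joint torques, N m; "eef_pos": TCP position; "orientation": TCP orientation; "wrist_force": force on the tool from outside, world axes, zero at the start; "wrist_torque": the same for the moment, N m; "grip_width": opening from 0.0 (shut) to 1.0 (fully open); "grip_force": force on a finger pad.
Only numpy, scipy, OpenCV 4.12 (cv2) and the standard library are available. Lean on these libraries where they do the work, as an engineer would, in place of code of your own. Each camera call takes 0.05 s, during which the arm holds its last target. There are 200 camera calls.

### The job

Make up the two service kits for the petrol compressor in the foam-lined trays: the hex key, the spark plug and the short bolt go into the larger tray (three cut-outs), the brass tee and the long bolt into the smaller one (two cut-outs). Lay each part flat on the floor of the cut-out made to its own outline, and leave the tape measure where it is.

Things in the scene. Friction and masses are not known exactly. Their poses are not given: they have to be found in the camera images.
- engine_tray: Larger black tray, 144 x 166 mm outside (x, y), fixed. Origin: centre of underside. Cut-out floors (part's shape in yellow) z 5 mm, foam top 16, rim 19. Cut-outs: 8 mm play all round, a 36 mm wide finger notch across the centre. Centres (x, y) mm: hex key (-26, 0), long arm along y, leg at its +y end towards -x; short bolt (32, -43), along y; spark plug (32, 37.5), along y. Notches 64 mm in x.
- airline_tray: Smaller black tray, 118 x 162 mm outside (x, y), fixed. Origin: centre of underside. Cut-out floors (part's shape in yellow) z 5 mm, foam top 16, rim 19. Cut-outs: 8 mm play all round, a 36 mm wide finger notch across the centre. Centres (x, y) mm: long bolt (0, -38), along x, notch 72 mm long in y; brass tee (0, 38), run along y, branch towards +x, notch 94 mm long in x.
- key_center (a point): Black hex key lying flat, 96 x 34 mm, 8 thick. Point: middle of the long arm, half-way up (4 mm above its underside). Long arm along y, 7 mm wide in x, reaching +46 and -50 mm from the point; the short leg is at the -y end and points to +x, its tip 30 mm from the long arm's axis. z up. Grip across the long arm at the point.
- plug_center (a point): Used spark plug lying on its side, 62 mm long along y, 21 wide, 18 high, the wide hexagon about its middle. Point: centre, 9.5 mm above the underside. Grip across the middle (about 16 to 20 mm). Either end may lie either way in its cut-out.
- short_bolt_center (a point): Short steel hex bolt with a nut on it, lying, 51 mm long along y; head and nut 19 mm across, 16 high. Point: centre, 8 mm above the underside. The head is at +y (19 to 26 mm), the nut at y -19 to -13, and between them the shank is bare, 9.4 mm thick: grip across it at the point. Either way round in its cut-out.
- long_bolt_center (a point): Long steel hex bolt with a nut on it, lying, 86 mm long along y; head and nut 19 mm across, 16 high. Point: centre, 8 mm above the underside. Head at +y (37 to 43 mm), nut at y -27 to -21, bare shank 9.4 mm thick between: grip across it at the point. Either way round in its cut-out.
- tee_center (a point): Brass pipe tee near the work (not the fitting far off to the left), lying flat, 23 high: the run, 23 mm thick, along y (49 mm long, its axis 7 mm to -x of the point), the branch, 19 mm thick, towards +x, its mouth 19 mm from the point. Point: centre of the outline, 11.5 mm up. Grip along x between the back of the run and the mouth of the branch (38 mm).
- tape_measure: Tape measure, a bystander beside the stock, 37 x 81 mm (x, y), 62 high. Origin: centre of the underside.

How it is judged:
At the end, for the whole second after the job is handed in: Key, plug and short bolt in the larger tray, tee and long bolt in the smaller: each centre within 10 mm in x and y of its own cut-out's centre, at most 4 mm above lying on the floor, length within 0.35 rad of the cut-out's, key and tee flat, all at rest (x of key_center in the frame of engine_tray between -0.036 and -0.016 m and y of key_center in the frame of engine_tray between -0.01 and 0.01 m and z of key_center in the frame of engine_tray below 0.013 m and angle between the y axis of each of key_center, short_bolt_center, plug_center and the y axis of engine_tray, either way round below 0.35 rad and linear speed of each of key, short_bolt, plug, tee, long_bolt below 0.02 m/s and angle between key_center's own z axis and vertical below 0.08 rad and x of short_bolt_center in the frame of engine_tray between 0.022 and 0.042 m and y of short_bolt_center in the frame of engine_tray between -0.053 and -0.033 m and z of short_bolt_center in the frame of engine_tray below 0.017 m and x of plug_center in the frame of engine_tray between 0.022 and 0.042 m and y of plug_center in the frame of engine_tray between 0.0275 and 0.0475 m and z of plug_center in the frame of engine_tray below 0.0185 m and x of tee_center in the frame of airline_tray between -0.01 and 0.01 m and y of tee_center in the frame of airline_tray between 0.028 and 0.048 m and z of tee_center in the frame of airline_tray below 0.0205 m and angle between the y axis of tee_center and the y axis of airline_tray, either way round below 0.35 rad and angle between tee_center's own z axis and vertical below 0.2 rad and x of long_bolt_center in the frame of airline_tray between -0.01 and 0.01 m and y of long_bolt_center in the frame of airline_tray between -0.048 and -0.028 m and z of long_bolt_center in the frame of airline_tray below 0.017 m and angle between the y axis of long_bolt_center and the x axis of airline_tray, either way round below 0.35 rad); the robot touches nothing.
It fails at once if the tape measure is moved more than 20 mm (distance of tape_measure from where it was at the start of the episode above 0.02 m).
It also fails if it takes over 136 s, if anything falls off the work surface, if the arm or the gripper's body presses on something with over 40 N, if the wrist force passes 120 N, or if a joint passes its speed limit or range.

## Working session

There is one attempt and no reset: what is moved stays moved. The work goes in short steps, Python scripts to look and compute and a tool call to move; the robot and the scene stay as the last step left them, time stands still between calls to the robot, and variables do not carry over. Pictures are saved under pics/ and viewed, at most 14 in all, crops included, and the job is handed in when it is done.

Besides the shell and the picture viewer there is one more tool, called after ">>>" in YAML: its name, and indented under it one key for each argument. arm_command: Moves the arm, as the interface text tells. Its arguments: {"type":"object","properties":{"motion":{"type":"array","items":{"type":"array","items":{"type":"number"}}},"grip_force":{"type":"number"}},"required":["motion"]}

```bash
ls; mkdir -p pics; python3 - <<'E'
from plant import get_state, cams, robot, spotter
import cv2, numpy as np
s=get_state();print(s)
for n in ["top","side"]:
    im=cams.get_image(n);cv2.imwrite(f"pics/{n}0.png",im[:,:,::-1]);i=cams.camera_info(n);print(n,i)
    for th in ["engine_tray","airline_tray","key_center","plug_center","short_bolt_center","long_bolt_center","tee_center","tape_measure"]:
        print(th,[(np.round(d["xy"],1).tolist(),round(d["conf"],2)) for d in spotter.pinpoint(n,th)][:3])
E
```

```text
pics
{'t': 0.0, 'joints': array([-1.29282594,  0.62932069,  0.03843186,  1.51833498, -0.02698601,
        0.99626209, -0.02003641]), 'dq': array([ 2.26576258e-03,  5.63530367e-05, -1.92208404e-06, -2.64492027e-04,
       -4.81860913e-04, -3.42879992e-04,  2.85226297e-03]), 'tau': array([-1.14103295e-03, -5.49731398e+01,  1.14357032e+00, -1.86631072e+01,
       -5.21371211e-02,  2.36656750e-02,  1.73454182e-04]), 'eef_pos': array([0.21883089, 0.61137845, 0.20458096]), 'orientation': array([[-9.41483899e-01,  3.37057456e-01, -5.83253815e-04],
       [ 3.37057959e-01,  9.41482345e-01, -1.71069544e-03],
       [-2.74794837e-05, -1.80718255e-03, -9.99998367e-01]]), 'wrist_force': array([-0.77598179,  0.3117831 ,  0.2439661 ]), 'wrist_torque': array([-0.06909445, -0.06345242,  0.04069208]), 'grip_force': 0.0, 'grip_width': 0.9978426881569094}
top {'fx': 520.8991418229739, 'fy': 520.8991418229739, 'cx': 316.9695776326529, 'cy': 197.35248341429366, 'extrinsics': array([[ 0.27096226, -0.75973131,  0.59109034, -0.62623455],
       [-0.96249547, -0.22244208,  0.15531254, -0.23869233],
       [ 
[... 266 characters left out ...]
103616557, 'fy': 362.2231103616557, 'cx': 327.80718051572376, 'cy': 197.6319917929308, 'extrinsics': array([[-0.98413296,  0.12917041, -0.12164422,  0.58395874],
       [ 0.17669297,  0.77599094, -0.60548961,  0.67279506],
       [ 0.01618347, -0.61737596, -0.78650176,  0.88263338],
       [ 0.        ,  0.        ,  0.        ,  1.        ]])}
engine_tray [([273.3, 143.8], 0.68)]
airline_tray [([302.0, 114.1], 0.62), ([271.8, 144.9], 0.6)]
key_center [([383.6, 297.3], 0.48)]
plug_center [([368.8, 329.8], 0.56)]
short_bolt_center [([343.6, 359.8], 0.53)]
long_bolt_center [([327.2, 145.7], 0.55)]
tee_center [([344.4, 361.3], 0.66), ([314.6, 162.3], 0.42)]
tape_measure [([349.4, 134.3], 0.76)]
```

View pics/top0.png

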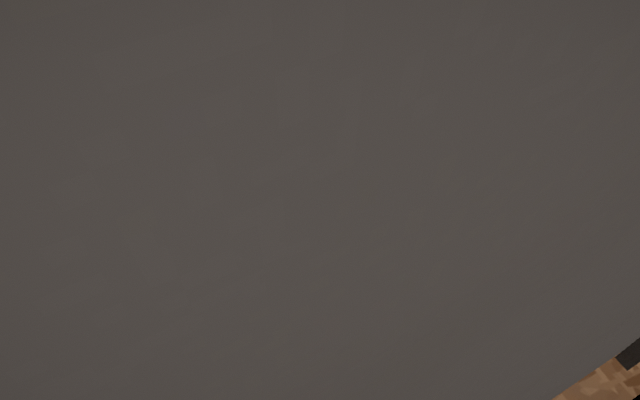

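View pics/side0.png

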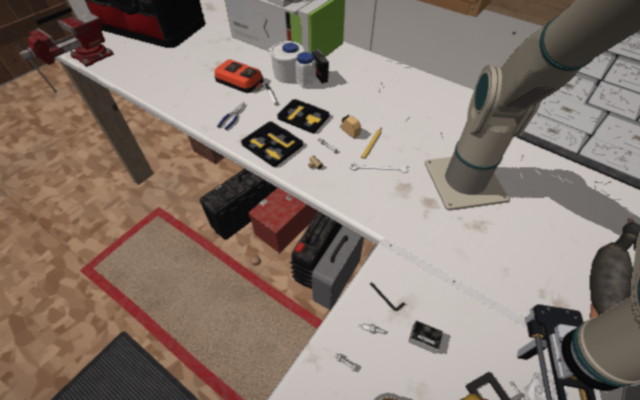

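```bash
cat > h.py <<'E'
from plant import get_state, cams, robot, spotter
import cv2, numpy as np
def ray(cam,uv,z,info=None):
    i=info or cams.camera_info(cam);E=i["extrinsics"]
    d=E[:3,:3]@np.array([(uv[0]-i["cx"])/i["fx"],(uv[1]-i["cy"])/i["fy"],1])
    return E[:3,3]+d*(z-E[2,3])/d[2]
def proj(cam,p,info=None):
    i=info or cams.camera_info(cam);E=i["extrinsics"]
    c=E[:3,:3].T@(np.asarray(p)-E[:3,3]);return np.array([i["cx"]+i["fx"]*c[0]/c[2],i["cy"]+i["fy"]*c[1]/c[2]])
E
python3 - <<'E'
from h import *
print(proj("side",[0,0,0]),proj("top",[0.5,0.2,0]),proj("top",[0.2,0.6,0]))
for n,uv in dict(engine=(273.3,143.8),air=(302,115),key=(383.6,297),plug=(371,328),sb=(347,362),lb=(327,146),tee=(315,162),tape=(349,134),black=(428,350),start=(557,310)).items(): print(n,ray("side",uv,0.01).round(3))
im=cams.get_image("wrist");cv2.imwrite("pics/w0.png",im[:,:,::-1]);i=cams.camera_info("wrist");print(i)
for th in ["key_center","plug_center","short_bolt_center","tee_center","tape_measure"]:
    print(th,[(np.round(d["xy"],1).tolist(),round(d["conf"],2)) for d in spotter.pinpoint("wrist",th)][:3])
E
```

```text
[464.19887152 181.38461974] [279.42019733 182.74562615] [140.88257343 222.36125648]
engine [ 0.593 -0.263  0.01 ]
air [ 0.475 -0.4    0.01 ]
key [0.366 0.338 0.01 ]
plug [0.417 0.408 0.01 ]
sb [0.49  0.473 0.01 ]
lb [ 0.412 -0.222  0.01 ]
tee [ 0.464 -0.154  0.01 ]
tape [ 0.324 -0.27   0.01 ]
black [0.3  0.48 0.01]
start [-0.051  0.445  0.01 ]
{'fx': 328.3071763177823, 'fy': 328.3071763177823, 'cx': 312.72605408736143, 'cy': 198.6168028915149, 'extrinsics': array([[ 3.36961523e-01,  9.13165538e-01,  2.29315574e-01,
         1.53138409e-01],
       [ 9.41518147e-01, -3.26999110e-01, -8.13336423e-02,
         6.35569653e-01],
       [ 7.14909254e-04,  2.43311082e-01, -9.69948043e-01,
         3.84766222e-01],
       [ 0.00000000e+00,  0.00000000e+00,  0.00000000e+00,
         1.00000000e+00]])}
key_center []
plug_center [([222.9, 363.5], 0.82)]
short_bolt_center []
tee_center []
tape_measure []
```

View pics/w0.png

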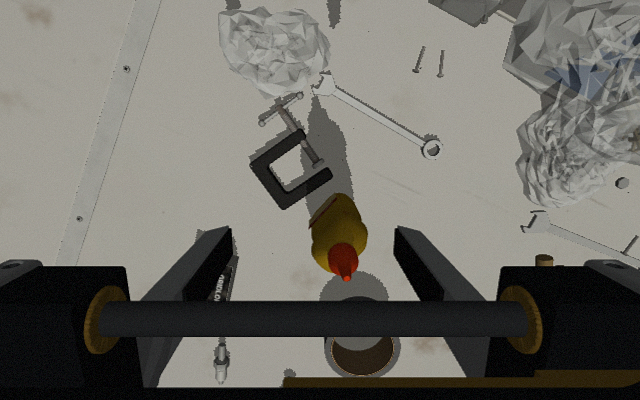

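>>> arm_command:
  motion:
    - [0, 0, -5, 0, 0, 0, 9.4]
    - [-6, -1, 0, 0, 0, 0.1, 9.4]
    - [-6, -1, 0, 0, 0, 0.1, 9.4]
    - [-6, -1, 0, 0, 0, 0.1, 9.4]
    - [-6, -1, 0, 0, 0, 0.1, 9.4]
    - [-6, -1, 0, 0, 0, 0.1, 9.4]
    - [-6, -1, 0, 0, 0, 0.1, 9.4]
    - [-6, -1, 0, 0, 0, 0.1, 9.4]
    - [0, 0, 0, 0, 0, 0, 9.4]

```text
t: 2.33
eef_pos: [0.5104, 0.3035, 0.256]
orientation: [[-0.494, 0.87, 0.002], [0.87, 0.494, -0.003], [-0.004, 0.0, -1.0]]
wrist_force: [0.2, 0.3, 0.1]
grip_width: 0.997
grip_force: 0.0
```

```bash
cat >> h.py <<'E'
def look(name,pts,masks=(),z=0.01):
    im=cams.get_image("wrist");cv2.imwrite(f"pics/{name}.png",im[:,:,::-1]);i=cams.camera_info("wrist")
    for th in pts:
        for d in spotter.pinpoint("wrist",th)[:2]:
            print(th,np.round(d["xy"],1),round(d["conf"],2),ray(0,d["xy"],z,i).round(4)[:2])
    for th in masks:
        for d in spotter.masks_of("wrist",th)[:2]:
            v,u=np.nonzero(d["pixels"]);P=np.array([ray(0,q,z,i)[:2] for q in zip(u,v)],np.float32)
            c,e,a=cv2.minAreaRect(P);w,V=np.linalg.eigh(np.cov(P.T));m=V[:,1]
            print(th,"conf",round(d["conf"],2),"n",len(P),"mean",P.mean(0).round(4),"rect",np.round(c,4),np.round(e,4),"axis deg",round(np.degrees(np.arctan2(m[1],m[0]))%180,1))
    return im,i
E
python3 - <<'E'
from h import *
s=get_state();print(s["t"],s["eef_pos"],s["orientation"].round(3),s["joints"].round(2))
look("w1",["key_center","plug_center","short_bolt_center","tape_measure"],["key_center","plug_center","short_bolt_center"])
E
```

```text
2.325 [0.51042167 0.30351778 0.25598816] [[-0.494  0.87   0.002]
 [ 0.87   0.494 -0.003]
 [-0.004  0.    -1.   ]] [-0.75  0.51  0.26  1.62 -0.14  1.03  0.06]
key_center [226.2  90.9] 0.78 [0.3664 0.3416]
plug_center [288.5  58.3] 0.8 [0.4149 0.4127]
short_bolt_center [371.9  43.3] 0.81 [0.4931 0.4769]
key_center conf 0.83 n 657 mean [0.358  0.3464] rect [0.3624 0.3427] [0.0317 0.0985] axis deg 127.8
short_bolt_center conf 0.93 n 510 mean [0.4886 0.4776] rect [0.4894 0.4766] [0.0188 0.0527] axis deg 137.1
```

View pics/w1.png

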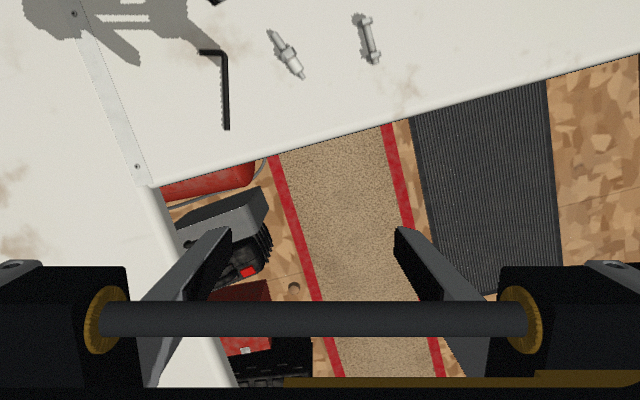

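```bash
python3 - <<'E'
from h import *
def seg(a,b,z):
    A,B=ray("wrist",a,z)[:2],ray("wrist",b,z)[:2];d=B-A
    print(A.round(4),B.round(4),"len",np.linalg.norm(d).round(4),"mid",((A+B)/2).round(4),"deg",np.degrees(np.arctan2(d[1],d[0])).round(1))
seg((223.5,49),(227,129.5),.006)
seg((269,31),(302,78),.01)
seg((361,14),(375,63),.01)
E
```

```text
[0.3384 0.3859] [0.3849 0.3028] len 0.0952 mid [0.3616 0.3443] deg -60.7
[0.3772 0.4306] [0.437  0.4048] len 0.0651 mid [0.4071 0.4177] deg -23.3
[0.4613 0.5009] [0.5046 0.4642] len 0.0567 mid [0.483  0.4826] deg -40.3
```

>>> arm_command:
  motion:
    - [3.5, -3.6, 3, 0, 0, 0, 6]
    - [3.5, -3.6, 3, 0, 0, 0, 6]
    - [3.5, -3.6, 3, 0, 0, 0, 6]
    - [0, 0, 6, 0, 0, 0, 6]
    - [0, 0, 5, 0, 0, 0, 6]
    - [0, 0, 4, 0, 0, 0, 6]
    - [0, 0, 1, 0, 0, 0, 6]
    - [0, 0, 0, 0, 0, 0, 6]

```text
t: 3.72
eef_pos: [0.361, 0.3468, 0.0056]
orientation: [[-0.503, 0.864, -0.0], [0.864, 0.503, -0.0], [0.0, -0.0, -1.0]]
wrist_force: [-0.6, 0.3, 0.3]
grip_width: 0.637
grip_force: 0.0
```

>>> arm_command:
  motion:
    - [-0.5, 0, 0.25, 0, 0, 0, 6]
    - [0, 0, 0, 0, 0, 0, 0]
    - [0, 0, 0, 0, 0, 0, 0]
    - [0, 0, 0, 0, 0, 0, 0]
    - [0, 0, 0, 0, 0, 0, 0]
    - [0, 0, 0, 0, 0, 0, 0]
  grip_force: 25

```text
t: 4.47
eef_pos: [0.3634, 0.3422, 0.003]
orientation: [[-0.503, 0.864, -0.0], [0.864, 0.503, 0.0], [0.0, -0.0, -1.0]]
wrist_force: [-0.7, -0.8, 0.9]
grip_width: 0.142
grip_force: 0.0
```

>>> arm_command:
  motion:
    - [0, 0, 0, 0, 0, 0, 0]
    - [0, 0, 0, 0, 0, 0, 0]
    - [0, 0, 0, 0, 0, 0, 0]
    - [0, 0, -2, 0, 0, 0, 0]
    - [0, 0, -6, 0, 0, 0, 0]
    - [0, 0, -6, 0, 0, 0, 0]
    - [0, 0, -6, 0, 0, 0, 0]

```text
t: 5.35
eef_pos: [0.3631, 0.3419, 0.2048]
orientation: [[-0.503, 0.864, -0.0], [0.864, 0.503, -0.0], [-0.0, -0.0, -1.0]]
wrist_force: [0.2, 0.5, -0.4]
grip_width: 0.067
grip_force: 25.0
```

>>> arm_command:
  motion:
    - [-5.5, 0.7, 0, 0, 0, 0.11, 0]
    - [-5.5, 0.7, -1, 0, 0, 0.11, 0]
    - [-5.6, 0.7, -1, 0, 0, 0.11, 0]
    - [-5.6, 0.7, -1, 0, 0, 0.11, 0]
    - [-5.7, 0.7, -1, 0, 0, 0.11, 0]
    - [-5.8, 0.7, -1, 0, 0, 0.11, 0]
    - [-5.8, 0.7, 0, 0, 0, 0.11, 0]
    - [-5.9, 0.7, 0, 0, 0, 0.11, 0]
    - [-6, 0.7, 0, 0, 0, 0.11, 0]
    - [-6.1, 0.6, 0, 0, 0, 0.11, 0]
    - [-6.1, 0.6, 0, 0, 0, 0.11, 0]
    - [-6.1, 0.6, 0, 0, 0, 0.11, 0]

```text
t: 6.85
eef_pos: [0.3778, -0.309, 0.2529]
orientation: [[0.715, 0.699, 0.0], [0.699, -0.715, -0.0], [-0.0, 0.0, -1.0]]
wrist_force: [-0.0, 0.2, -0.6]
grip_width: 0.072
grip_force: 25.0
```

```bash
python3 - <<'E'
from h import *
s=get_state();print(s["t"],s["eef_pos"],s["joints"].round(2))
look("w2",["engine_tray","airline_tray","tee_center","long_bolt_center","tape_measure"],["engine_tray","airline_tray","tee_center","long_bolt_center"])
E
```

```text
6.85 [ 0.37784308 -0.30903028  0.25290183] [ 0.12  0.41  0.72  1.91 -0.33  0.94  0.2 ]
engine_tray [417.1  15.4] 0.94 [ 0.5885 -0.2797]
airline_tray [409.4 168.2] 0.93 [ 0.4613 -0.4063]
tee_center [266.8  18.4] 0.71 [ 0.4656 -0.1552]
long_bolt_center [286.7 108.8] 0.81 [ 0.4065 -0.2405]
tape_measure [272.  193.3] 0.84 [ 0.3135 -0.2991]
engine_tray conf 0.82 n 11724 mean [ 0.5721 -0.3005] rect [ 0.5681 -0.3023] [0.0929 0.1779] axis deg 132.3
airline_tray conf 0.62 n 12266 mean [ 0.4658 -0.4077] rect [ 0.4643 -0.4092] [0.1301 0.1686] axis deg 138.8
tee_center conf 0.72 n 1148 mean [ 0.4621 -0.1579] rect [ 0.4659 -0.1562] [0.0395 0.0508] axis deg 116.9
long_bolt_center conf 0.92 n 655 mean [ 0.4046 -0.237 ] rect [ 0.4056 -0.2381] [0.0184 0.0868] axis deg 125.3
```

View pics/w2.png

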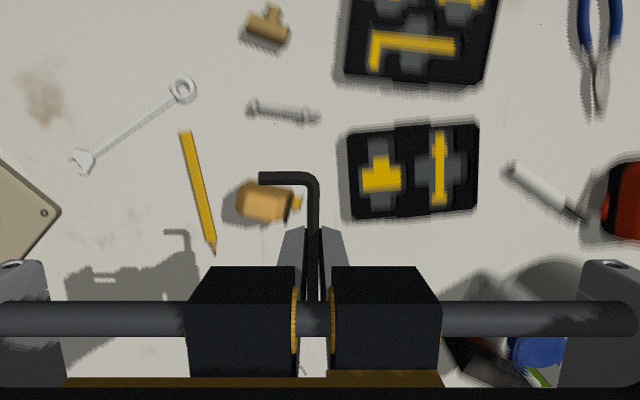

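>>> arm_command:
  motion:
    - [4, 1, 0, 0, 0, 0, 0]
    - [4, 1, 0, 0, 0, 0, 0]
    - [0, 0, 0, 0, 0, 0, 0]
    - [0, 0, 0, 0, 0, 0, 0]
    - [0, 0, 0, 0, 0, 0, 0]

```text
t: 7.98
eef_pos: [0.4489, -0.2661, 0.2531]
orientation: [[0.714, 0.701, -0.0], [0.701, -0.714, -0.0], [-0.0, -0.0, -1.0]]
wrist_force: [0.3, -0.4, -0.1]
grip_width: 0.068
grip_force: 25.0
```

```bash
python3 - <<'E'
from h import *
s=get_state();print(s["t"],s["eef_pos"],s["joints"].round(2))
look("w3",["engine_tray","airline_tray","tee_center","long_bolt_center","tape_measure"],["engine_tray","airline_tray","tee_center","long_bolt_center"],z=0.015)
E
```

```text
7.975 [ 0.44887824 -0.26614339  0.2531126 ] [ 0.01  0.46  0.7   1.82 -0.36  0.98  0.06]
engine_tray [397.6  87.1] 0.95 [ 0.5958 -0.266 ]
airline_tray [391.5 227.6] 0.72 [ 0.4703 -0.3935]
tee_center [253.4  91.2] 0.59 [ 0.4703 -0.1448]
tee_center [393.6 224.8] 0.31 [ 0.4749 -0.3925]
long_bolt_center [272.4 171.7] 0.64 [ 0.4141 -0.2282]
tape_measure [258.3 248.5] 0.67 [ 0.323  -0.2863]
engine_tray conf 0.79 n 18324 mean [ 0.6012 -0.2641] rect [ 0.5989 -0.2667] [0.1543 0.1701] axis deg 129.3
engine_tray conf 0.55 n 1404 mean [ 0.3126 -0.2817] rect [ 0.3148 -0.2804] [0.0453 0.0765] axis deg 135.8
airline_tray conf 0.92 n 9997 mean [ 0.4802 -0.394 ] rect [ 0.4724 -0.3941] [0.1256 0.1679] axis deg 127.6
tee_center conf 0.79 n 1062 mean [ 0.4668 -0.148 ] rect [ 0.4699 -0.1461] [0.0387 0.0524] axis deg 120.0
tee_center conf 0.56 n 9833 mean [ 0.4804 -0.3943] rect [ 0.4725 -0.3949] [0.1241 0.1666] axis deg 127.7
long_bolt_center conf 0.55 n 197 mean [ 0.3988 -0.2068] rect [ 0.4117 -0.2181] [0.0142 0.0682] axis deg 132.3
```

View pics/w3.png

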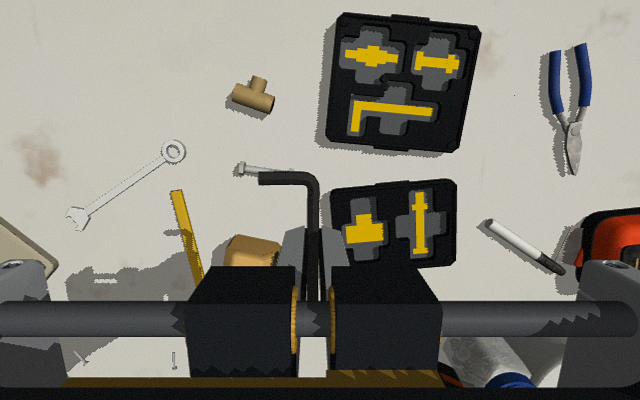

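```bash
cat > trays.py <<'E'
from h import *
def trays(im,i):
    hsv=cv2.cvtColor(im,cv2.COLOR_RGB2HSV);m=cv2.inRange(hsv,(20,150,120),(32,255,255))
    n,l,st,c=cv2.connectedComponentsWithStats(m)
    for k in range(1,n):
        if st[k,4]<120: continue
        v,u=np.nonzero(l==k);P=np.array([ray(0,q,.005,i)[:2] for q in zip(u,v)],np.float32)
        r=cv2.minAreaRect(P);print(c[k].round(),st[k,4],"rect",np.round(r[0],4),np.round(r[1],4),round(r[2],1))
E
python3 - <<'E'
from trays import *
im=cv2.imread("pics/w3.png")[:,:,::-1];trays(np.ascontiguousarray(im),cams.camera_info("wrist"))
E
```

```text
[371.  56.] 683 rect [ 0.6006 -0.2165] [0.023  0.0644] 38.7
[436.  62.] 552 rect [ 0.6516 -0.2786] [0.0212 0.0533] 38.8
[384. 111.] 850 rect [ 0.5701 -0.2867] [0.0367 0.1014] 44.6
[182. 214.] 524 rect [ 0.2769 -0.1895] [0.0902 0.0158] 53.7
[420. 223.] 602 rect [ 0.502  -0.4195] [0.0882 0.0202] 49.4
[364. 230.] 809 rect [ 0.4438 -0.3701] [0.0404 0.0512] 50.1
[293. 323.] 249 rect [ 0.2698 -0.4035] [0.1028 0.0083] 42.9
```

```bash
python3 - <<'E'
from h import *
s=get_state();R=s["orientation"];p=s["eef_pos"]
for uv in [(312,172),(262,178),(262,185)]:
    print((R.T@(ray("wrist",uv,p[2]+.005)-p)*1000).round(1))
E
```

```text
[41.5 -0.2 -5. ]
[ 38.3 -27.1  -5. ]
[ 34.4 -27.2  -5. ]
```

>>> arm_command:
  motion:
    - [2.73, 3.43, 0, 0, 0, 0, 0]
    - [2.73, 3.43, 0, 0, 0, 0, 0]
    - [2.73, 3.43, 0, 0, 0, 0, 0]
    - [0, 0, 0, 0, 0, -0.165, 0]
    - [0, 0, 0, 0, 0, -0.165, 0]
    - [0, 0, 0, 0, 0, -0.165, 0]
    - [0, 0, 0, 0, 0, -0.165, 0]
    - [0, 0, 0, 0, 0, -0.165, 0]
    - [0, 0, 0, 0, 0, -0.165, 0]
    - [0, 0, 0, 0, 0, -0.165, 0]
    - [0, 0, 0, 0, 0, -0.165, 0]
    - [0, 0, 0, 0, 0, -0.165, 0]

```text
t: 9.98
eef_pos: [0.5803, -0.2814, 0.2528]
orientation: [[-0.642, 0.767, -0.0], [0.767, 0.642, 0.0], [0.0, -0.0, -1.0]]
wrist_force: [0.2, -0.2, -0.9]
grip_width: 0.068
grip_force: 25.0
```

>>> arm_command:
  motion:
    - [0, 0, 6, 0, 0, 0, 0]
    - [0, 0, 6, 0, 0, 0, 0]
    - [0, 0, 5, 0, 0, 0, 0]
    - [0, 0, 0, 0, 0, 0, 0]
    - [0, 0, 0, 0, 0, 0, 0]
    - [0, 0, 0, 0, 0, 0, 0]

```text
t: 10.72
eef_pos: [0.5821, -0.2824, 0.0857]
orientation: [[-0.638, 0.77, 0.004], [0.77, 0.638, -0.002], [-0.004, 0.002, -1.0]]
wrist_force: [1.0, -0.1, 0.3]
grip_width: 0.071
grip_force: 25.0
```

```bash
python3 - <<'E'
from trays import *
s=get_state();R=s["orientation"];p=s["eef_pos"];print(p,R.round(3))
im,i=look("w4",["key_center"],[])
trays(im,i)
cv2.imwrite("pics/w4c.png",cv2.resize(im[60:300,180:480,::-1],None,fx=2,fy=2))
for nm,q in dict(legend=(-.0,0,0)).items(): pass
for X in (.0415,.05): 
  for Y in (0,-.03): print(X,Y,proj(0,p+R@np.array([X,Y,-.005]),i).round(1))
E
```

```text
[ 0.58214466 -0.28242281  0.08568706] [[-0.638  0.77   0.004]
 [ 0.77   0.638 -0.002]
 [-0.004  0.002 -1.   ]]
key_center [315.6 257. ] 0.6 [ 0.6126 -0.3147]
[11. 31.] 396 rect [ 0.3324 -0.3206] [0.0168 0.0113] 32.0
[381. 155.] 1477 rect [ 0.5994 -0.2173] [0.0229 0.0642] 42.0
[296. 149.] 936 rect [ 0.5439 -0.2629] [0.0369 0.03  ] 39.6
[103. 179.] 2480 rect [ 0.4425 -0.371 ] [0.0405 0.0513] 49.9
[304. 205.] 219 rect [ 0.5783 -0.2877] [0.0041 0.0358] 39.2
[376. 241.] 704 rect [ 0.646  -0.2744] [0.0211 0.039 ] 39.4
[136. 265.] 1466 rect [ 0.5004 -0.4202] [0.0884 0.0213] 49.8
[293. 327.] 158 rect [ 0.6424 -0.3832] [0.0028 0.0509] 38.9
[333. 331.] 125 rect [ 0.6733 -0.3635] [0.0028 0.0419] 40.4
0.0415 0 [312.3 171.9]
0.0415 -0.03 [256.3 171.9]
0.05 0 [312.3 156. ]
0.05 -0.03 [255.6 156. ]
```

View pics/w4c.png

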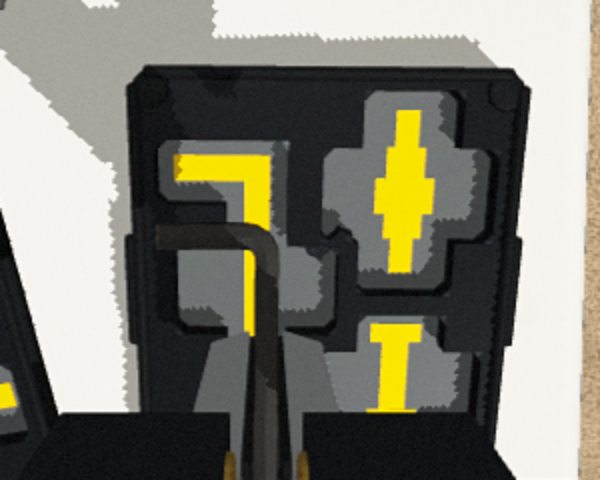

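>>> arm_command:
  motion:
    - [0.8, -0.2, 2, 0, 0, 0, 0]
    - [0, 0, 3, 0, 0, 0, 0]
    - [0, 0, 1.5, 0, 0, 0, 0]
    - [0, 0, 0, 0, 0, 0, 0]
    - [0, 0, 0, 0, 0, 0, 0]

```text
t: 11.45
eef_pos: [0.5746, -0.2771, 0.019]
orientation: [[-0.638, 0.77, 0.002], [0.77, 0.638, -0.001], [-0.002, 0.001, -1.0]]
wrist_force: [0.2, 0.4, 0.3]
grip_width: 0.068
grip_force: 25.0
```

>>> arm_command:
  motion:
    - [0, 0, 0.6, 0, 0, 0, 0]
    - [0, 0, 0.4, 0, 0, 0, 0]
    - [0, 0, 0, 0, 0, 0, 0]
    - [0, 0, 0, 0, 0, 0, 2.4]
    - [0, 0, 0, 0, 0, 0, 2.4]
    - [0, 0, 0, 0, 0, 0, 2.4]
    - [0, 0, -3, 0, 0, 0, 2.4]
    - [0, 0, -6, 0, 0, 0, 2.4]
    - [0, 0, -6, 0, 0, 0, 2.4]
    - [0, 0, -4, 0, 0, 0, 5]

```text
t: 12.7
eef_pos: [0.5745, -0.277, 0.2012]
orientation: [[-0.638, 0.77, 0.003], [0.77, 0.638, -0.001], [-0.003, 0.001, -1.0]]
wrist_force: [0.1, 0.0, -0.6]
grip_width: 0.33
grip_force: 0.0
```

>>> arm_command:
  motion:
    - [-2, 0, -3, 0, 0, 0, 6]
    - [0, 0, 0, 0, 0, 0, 6]
    - [0, 0, 0, 0, 0, 0, 6]
    - [0, 0, 0, 0, 0, 0, 6]

```text
t: 13.2
eef_pos: [0.5854, -0.2908, 0.2262]
orientation: [[-0.638, 0.77, -0.003], [0.77, 0.638, 0.002], [0.003, -0.001, -1.0]]
wrist_force: [0.3, 0.0, -0.6]
grip_width: 0.64
grip_force: 0.0
```

```bash
python3 - <<'E'
from trays import *
s=get_state();R=s["orientation"];p=s["eef_pos"];print(p,R.round(3))
im,i=look("w5",["tee_center","long_bolt_center","key_center"],["long_bolt_center","tee_center","key_center"])
E
```

```text
[ 0.58542571 -0.29083051  0.22624419] [[-0.638  0.77  -0.003]
 [ 0.77   0.638  0.002]
 [ 0.003 -0.001 -1.   ]]
tee_center [314.7   7.3] 0.77 [ 0.4689 -0.1467]
long_bolt_center [228.2  35.7] 0.55 [ 0.4133 -0.2295]
long_bolt_center [132.5  30.5] 0.18 [ 0.329  -0.2927]
long_bolt_center conf 0.96 n 747 mean [ 0.4151 -0.2323] rect [ 0.4151 -0.2322] [0.0179 0.0782] axis deg 125.6
tee_center conf 0.95 n 961 mean [ 0.471  -0.1537] rect [ 0.4734 -0.1543] [0.0426 0.0316] axis deg 63.3
key_center conf 0.58 n 578 mean [ 0.5696 -0.2775] rect [ 0.5753 -0.281 ] [0.0305 0.0996] axis deg 138.0
```

View pics/w5.png

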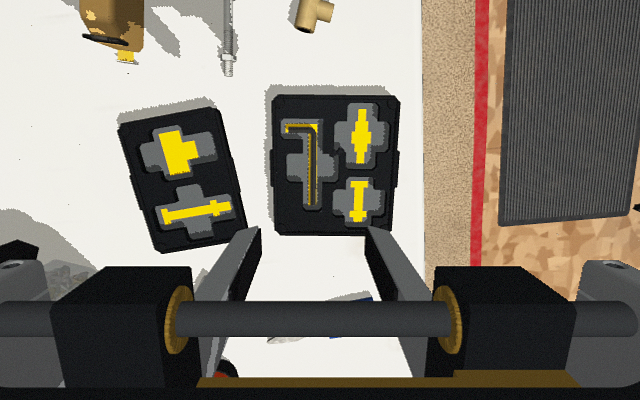

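>>> arm_command:
  motion:
    - [2.6, -3.3, 2.3, 0, 0, 0.02, 6]
    - [2.6, -3.3, 2.3, 0, 0, 0.02, 6]
    - [2.6, -3.3, 2.3, 0, 0, 0.03, 6]
    - [0, 0, 0, 0, 0, 0, 6]
    - [0, 0, 0, 0, 0, 0, 6]
    - [0, 0, 0, 0, 0, 0, 6]
    - [0, 0, 0, 0, 0, 0, 6]

```text
t: 14.42
eef_pos: [0.4617, -0.2925, 0.1593]
orientation: [[-0.584, 0.812, 0.001], [0.812, 0.584, -0.001], [-0.001, 0.001, -1.0]]
wrist_force: [-0.1, 0.2, -0.3]
grip_width: 0.64
grip_force: 0.0
```

```bash
python3 - <<'E'
from trays import *
s=get_state();R=s["orientation"];p=s["eef_pos"];print(p,R.round(3),s["joints"].round(2))
im,i=look("w6",["tee_center","long_bolt_center","tape_measure"],["long_bolt_center","tee_center","tape_measure"])
E
```

```text
[ 0.46169811 -0.29253612  0.15929867] [[-0.584  0.812  0.001]
 [ 0.812  0.584 -0.001]
 [-0.001  0.001 -1.   ]] [ 0.34  0.55  0.25  1.86 -0.19  0.75  1.33]
tee_center [410.1  64.7] 0.95 [ 0.4676 -0.1442]
long_bolt_center [307.3 106.1] 0.85 [ 0.4111 -0.2307]
tape_measure [195.4  99.8] 0.7 [ 0.3206 -0.2885]
long_bolt_center conf 0.95 n 1044 mean [ 0.4098 -0.2268] rect [ 0.4111 -0.2283] [0.0177 0.086 ] axis deg 125.9
long_bolt_center conf 0.26 n 1771 mean [ 0.4662 -0.1476] rect [ 0.4701 -0.1459] [0.04   0.0511] axis deg 116.0
tee_center conf 0.84 n 1886 mean [ 0.4658 -0.1471] rect [ 0.4698 -0.1455] [0.0405 0.0536] axis deg 117.1
```

View pics/w6.png

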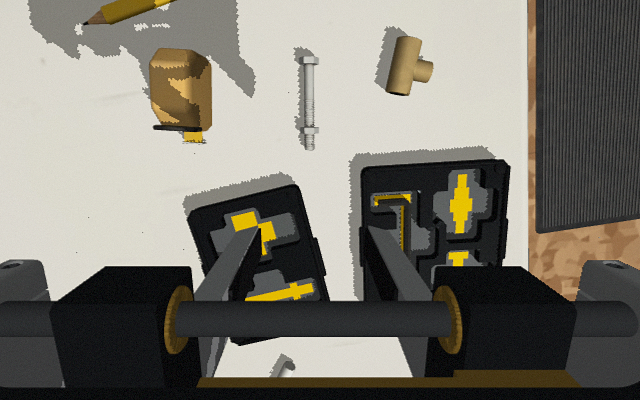

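>>> arm_command:
  motion:
    - [4, -0.2, 4, 0, 0, 0, 5]
    - [4.1, -0.2, 4, 0, 0, 0, 5]
    - [0, 0, 5, 0, 0, 0, 5]
    - [0, 0, 2.3, 0, 0, 0, 5]
    - [0, 0, 0, 0, 0, 0, 5]
    - [0, 0, 0.3, 0, 0, 0, 5]
    - [0, 0, 0, 0, 0, 0, 0]
    - [0, 0, 0, 0, 0, 0, 0]
    - [0, 0, 0, 0, 0, 0, 0]
    - [0, 0, 0, 0, 0, 0, 0]
    - [0, 0, 0, 0, 0, 0, 0]
    - [0, 0, 0, 0, 0, 0, 0]
  grip_force: 30

```text
t: 16.27
eef_pos: [0.4102, -0.229, 0.0031]
orientation: [[-0.583, 0.813, 0.0], [0.813, 0.583, 0.0], [-0.0, 0.0, -1.0]]
wrist_force: [0.2, 0.6, 2.6]
grip_width: 0.091
grip_force: 30.0
```

```bash
python3 - <<'E'
from h import *
for uv in [(303,86),(288,79),(320,81),(238,90),(272,104)]: print(uv,ray("side",uv,0).round(3))
for p in [(.52,-.43,.1),(.52,-.43,.3)]: print(proj("side",p))
E
```

```text
(303, 86) [ 0.445 -0.593  0.   ]
(288, 79) [ 0.5   -0.651  0.   ]
(320, 81) [ 0.371 -0.617 -0.   ]
(238, 90) [ 0.706 -0.606  0.   ]
(272, 104) [ 0.579 -0.496  0.   ]
[287.24382233  90.78159557]
[282.65003202  36.50773277]
```

>>> arm_command:
  motion:
    - [0, 0, -2, 0, 0, 0, 0]
    - [0, 0, -6, 0, 0, 0, 0]
    - [0, 0, -6, 0, 0, 0, 0]
    - [-5.2, -0.9, 0, 0, 0, 0, 0]
    - [-5.2, -0.9, 0, 0, 0, 0, 0]
    - [-5.2, -0.9, 0, 0, 0, 0, 0]

```text
t: 17.02
eef_pos: [0.4796, -0.3725, 0.1431]
orientation: [[-0.583, 0.812, 0.0], [0.812, 0.583, 0.0], [0.0, 0.0, -1.0]]
wrist_force: [-0.2, 0.5, -1.0]
grip_width: 0.088
grip_force: 30.0
```

>>> arm_command:
  motion:
    - [-5.1, -1, 0, 0, 0, 0, 0]
    - [0, 0, 0, 0, 0, 0.166, 0]
    - [0, 0, 0, 0, 0, 0.166, 0]
    - [0, 0, 0, 0, 0, 0.166, 0]
    - [0, 0, 0, 0, 0, 0.166, 0]
    - [0, 0, 0, 0, 0, 0.166, 0]
    - [0, 0, 0, 0, 0, 0.166, 0]
    - [0, 0, 1, 0, 0, 0.166, 0]
    - [0, 0, 3, 0, 0, 0.16, 0]
    - [0, 0, 3, 0, 0, 0, 0]
    - [0, 0, 0, 0, 0, 0, 0]
    - [0, 0, 0, 0, 0, 0, 0]

```text
t: 18.52
eef_pos: [0.5007, -0.4193, 0.0737]
orientation: [[0.644, 0.765, 0.0], [0.765, -0.644, -0.001], [-0.0, 0.001, -1.0]]
wrist_force: [0.1, -0.3, -1.6]
grip_width: 0.09
grip_force: 30.0
```

```bash
python3 - <<'E'
from trays import *
s=get_state();R=s["orientation"];p=s["eef_pos"];print(p,R.round(3),s["joints"].round(2),np.degrees(np.arctan2(R[1,0],R[0,0])))
im,i=look("w7",["key_center"],[])
trays(im,i)
for X in (.036,.04,.044): print(X,proj(0,p+R@np.array([X,0,-.005]),i).round(1))
cv2.imwrite("pics/w7c.png",cv2.resize(im[0:300,160:480,::-1],None,fx=1.9,fy=1.9))
E
```

```text
[ 0.50070522 -0.41932365  0.07368972] [[ 0.644  0.765  0.   ]
 [ 0.765 -0.644 -0.001]
 [-0.     0.001 -1.   ]] [ 0.33  0.86  0.58  1.63 -0.59  0.83  0.46] 49.88760951296194
[318.   4.] 190 rect [ 0.5952 -0.3103] [0.005  0.0334] 46.4
[313. 161.] 225 rect [ 0.5257 -0.3912] [0.0106 0.0107] 49.9
[216. 213.] 2460 rect [ 0.4428 -0.3712] [0.0392 0.051 ] 49.9
[ 71. 245.] 233 rect [ 0.3315 -0.3176] [0.0179 0.0098] 32.3
[289. 323.] 298 rect [ 0.4207 -0.4841] [0.0627 0.0056] 48.1
0.036 [311.5 181.8]
0.04 [311.5 174.5]
0.044 [311.5 167.2]
```

View pics/w7c.png

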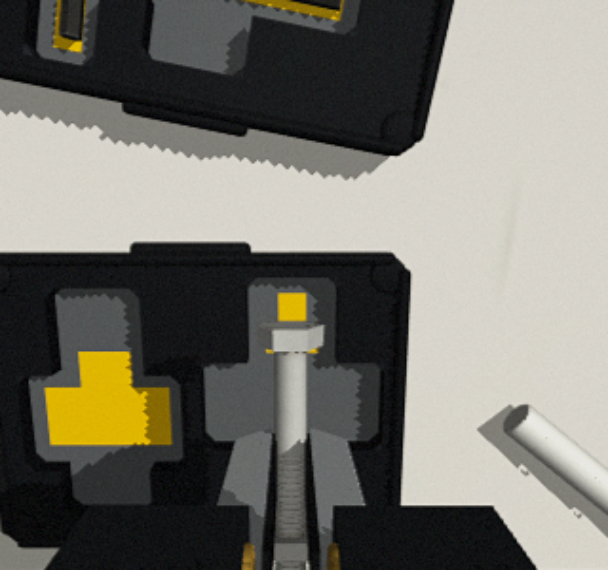

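>>> arm_command:
  motion:
    - [0, 0.05, 4, 0, 0, 0, 0]
    - [0, 0, 1.8, 0, 0, 0, 0]
    - [0, 0, 0.4, 0, 0, 0, 0]
    - [0, 0, 0.3, 0, 0, 0, 0]
    - [0, 0, 0, 0, 0, 0, 0]
    - [0, 0, 0, 0, 0, 0, 2.6]
    - [0, 0, 0, 0, 0, 0, 2.6]
    - [0, 0, 0, 0, 0, 0, 2.6]
    - [0, 0, -3, 0, 0, 0, 2.6]
    - [0, 0, -6, 0, 0, 0, 2.6]
    - [0, 0, -6, 0, 0, 0, 2.6]

```text
t: 20.0
eef_pos: [0.5006, -0.4189, 0.1594]
orientation: [[0.644, 0.765, -0.001], [0.765, -0.644, 0.0], [-0.0, -0.001, -1.0]]
wrist_force: [1.2, 0.2, 0.2]
grip_width: 0.278
grip_force: 0.0
```

>>> arm_command:
  motion:
    - [3.9, -2.9, 0, 0, 0, 0, 7]
    - [3.9, -2.9, 0, 0, 0, 0, 7]
    - [3.9, -2.9, 0, 0, 0, 0, 7]
    - [3.9, -2.9, 0, 0, 0, 0, 7]
    - [0, 0, 0, 0, 0, -0.17, 7]
    - [0, 0, 0, 0, 0, -0.17, 7]
    - [0, 0, 0, 0, 0, -0.17, 7]
    - [0, 0, 0, 0, 0, -0.17, 7]
    - [0, 0, 0, 0, 0, -0.17, 7]
    - [0, 0, 0, 0, 0, -0.17, 7]
    - [0, 0, 0, 0, 0, -0.17, 7]
    - [0, 0, 0, 0, 0, 0, 7]

```text
t: 21.5
eef_pos: [0.5126, -0.2253, 0.1582]
orientation: [[-0.469, 0.883, 0.0], [0.883, 0.469, 0.0], [0.0, 0.001, -1.0]]
wrist_force: [-0.3, -0.2, -0.3]
grip_width: 0.745
grip_force: 0.0
```

>>> arm_command:
  motion:
    - [0, 0, 0, 0, 0, 0, 7]
    - [0, 0, 0, 0, 0, 0, 7]

```text
t: 21.75
eef_pos: [0.5127, -0.225, 0.1579]
orientation: [[-0.469, 0.883, -0.0], [0.883, 0.469, -0.0], [-0.0, -0.0, -1.0]]
wrist_force: [0.5, 0.1, -0.5]
grip_width: 0.74
grip_force: 0.0
```

```bash
python3 - <<'E'
from trays import *
s=get_state();R=s["orientation"];p=s["eef_pos"];print(p,R.round(3),s["joints"].round(2),np.degrees(np.arctan2(R[1,0],R[0,0])))
im,i=look("w8",["tee_center"],["tee_center"],z=.0115)
cv2.imwrite("pics/w8c.png",cv2.resize(im[0:220,200:460,::-1],None,fx=2.2,fy=2.2))
E
```

```text
[ 0.51272143 -0.22504579  0.15790117] [[-0.469  0.883 -0.   ]
 [ 0.883  0.469 -0.   ]
 [-0.    -0.    -1.   ]] [ 0.14  0.58  0.34  1.83 -0.26  0.78  1.11] 117.98912987670754
tee_center [308.2  96.2] 0.82 [ 0.4676 -0.1485]
tee_center conf 0.79 n 1564 mean [ 0.4663 -0.1477] rect [ 0.4699 -0.1462] [0.037  0.0498] axis deg 117.7
tee_center conf 0.73 n 5700 mean [ 0.3029 -0.2957] rect [ 0.3037 -0.2988] [0.0765 0.0827] axis deg 127.4
```

View pics/w8c.png

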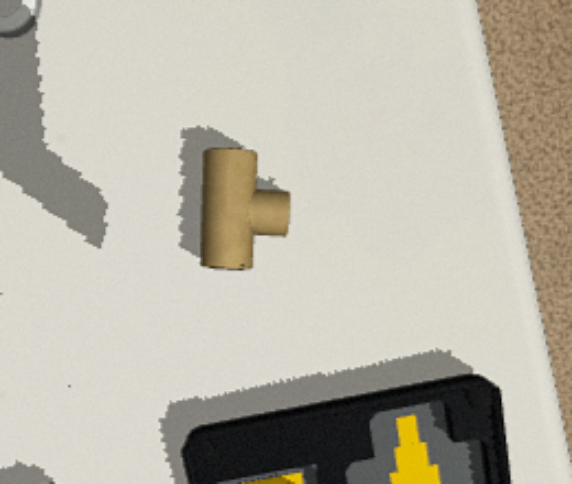

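>>> arm_command:
  motion:
    - [4.4, -0.1, 4, 0, 0, 0, 7]
    - [4.5, -0.1, 4, 0, 0, 0, 7]
    - [0, 0, 5, 0, 0, 0, 7]
    - [0, 0, 2.2, 0, 0, 0, 7]
    - [0, 0, 0, 0, 0, 0, 7]
    - [0, 0, 0.2, 0, 0, 0, 7]
    - [0, 0, 0, 0, 0, 0, 0]
    - [0, 0, 0, 0, 0, 0, 0]
    - [0, 0, 0, 0, 0, 0, 0]
    - [0, 0, 0, 0, 0, 0, 0]
    - [0, 0, 0, 0, 0, 0, 0]
    - [0, 0, 0, 0, 0, 0, 0]
  grip_force: 25

```text
t: 23.4
eef_pos: [0.4694, -0.1475, 0.0042]
orientation: [[-0.471, 0.882, 0.001], [0.882, 0.471, 0.0], [-0.0, 0.001, -1.0]]
wrist_force: [0.0, 0.2, 5.5]
grip_width: 0.392
grip_force: 24.8
```

>>> arm_command:
  motion:
    - [0, 0, -2, 0, 0, 0, 0]
    - [0, 0, -6, 0, 0, 0, 0]
    - [0, 0, -4, 0, 0, 0, 0]
    - [-4.6, -3.2, 0, 0, 0, 0, 0]
    - [-4.6, -3.2, 0, 0, 0, 0, 0]
    - [-4.6, -3.2, 0, 0, 0, 0, 0]
    - [-4.6, -3.2, 0, 0, 0, 0, 0]
    - [0, 0, 1, 0, 0, -0.13, 0]
    - [0, 0, 2, 0, 0, -0.13, 0]
    - [0, 0, 2, 0, 0, -0.12, 0]
    - [0, 0, 0, 0, 0, 0, 0]
    - [0, 0, 0, 0, 0, 0, 0]

```text
t: 24.9
eef_pos: [0.4427, -0.3702, 0.0742]
orientation: [[-0.763, 0.647, -0.0], [0.647, 0.763, -0.0], [-0.0, -0.0, -1.0]]
wrist_force: [-0.0, -0.9, -0.8]
grip_width: 0.398
grip_force: 24.8
```

```bash
python3 - <<'E'
from trays import *
s=get_state();R=s["orientation"];p=s["eef_pos"];print(p,R.round(3),s["joints"].round(2),np.degrees(np.arctan2(R[1,0],R[0,0])),s["grip_width"])
im,i=look("w9",[],[])
trays(im,i)
cv2.imwrite("pics/w9c.png",cv2.resize(im[60:320,160:480,::-1],None,fx=1.9,fy=1.9))
for X in (.02,.0245,.03): print(X,proj(0,p+R@np.array([X,-.007,-.019]),i).round(1))
E
```

```text
[ 0.44271776 -0.37021989  0.07419632] [[-0.763  0.647 -0.   ]
 [ 0.647  0.763 -0.   ]
 [-0.    -0.    -1.   ]] [ 0.54  0.71  0.17  1.84 -0.19  0.61  1.7 ] 139.7207151310989 0.39795969198270437
[269.  50.] 422 rect [ 0.3355 -0.3194] [0.018  0.0111] 32.3
[312. 195.] 1189 rect [ 0.4376 -0.3665] [0.0402 0.0363] 49.8
[585. 232.] 1372 rect [ 0.6007 -0.2169] [0.0233 0.0643] 38.9
[502. 203.] 255 rect [ 0.5385 -0.2552] [0.0379 0.0099] 39.4
[502. 248.] 262 rect [ 0.5688 -0.2755] [0.0037 0.0558] 39.3
[327. 292.] 329 rect [ 0.502  -0.4114] [0.0548 0.0093] 49.7
[560. 297.] 164 rect [ 0.6373 -0.2603] [0.0193 0.0075] 49.7
[542. 341.] 178 rect [ 0.6662 -0.2958] [0.0219 0.0102] 49.7
0.02 [298.6 216.6]
0.0245 [298.5 208.2]
0.03 [298.4 197.6]
```

View pics/w9c.png

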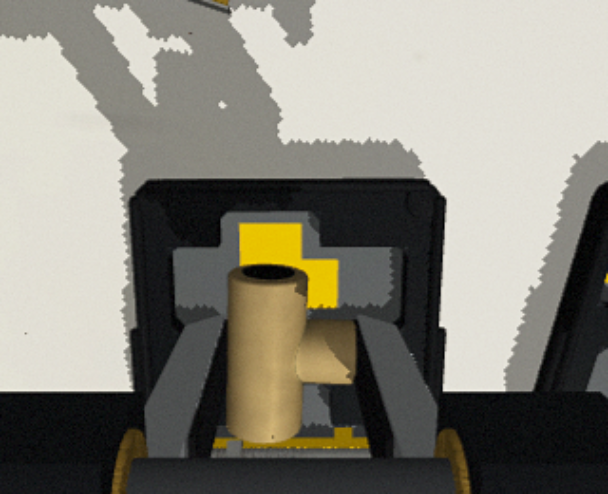

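>>> arm_command:
  motion:
    - [0, 0, 3.5, 0, 0, 0, 0]
    - [0, 0, 1.8, 0, 0, 0, 0]
    - [0, 0, 0.6, 0, 0, 0, 0]
    - [0, 0, 0.5, 0, 0, 0, 0]
    - [0, 0, 0, 0, 0, 0, 0]
    - [0, 0, 0, 0, 0, 0, 5.2]
    - [0, 0, 0, 0, 0, 0, 5.2]
    - [0, 0, 0, 0, 0, 0, 5.2]
    - [0, 0, -3, 0, 0, 0, 5.2]
    - [0, 0, -6, 0, 0, 0, 5.2]
    - [0, 0, -6, 0, 0, 0, 5.2]
    - [0, 0, -4, 0, 0, 0, 5.2]

```text
t: 26.45
eef_pos: [0.4433, -0.3707, 0.2032]
orientation: [[-0.764, 0.645, 0.003], [0.645, 0.764, -0.002], [-0.003, 0.0, -1.0]]
wrist_force: [0.3, 0.1, -0.8]
grip_width: 0.55
grip_force: 0.0
```

>>> arm_command:
  motion:
    - [3.15, 5.3, 0, 0, 0, 0, 6]
    - [3.15, 5.3, 0, 0, 0, 0, 6]
    - [3.15, 5.3, 0, 0, 0, 0, 6]
    - [3.15, 5.3, 0, 0, 0, 0, 6]
    - [3.15, 5.3, 0, 0, 0, 0, 6]
    - [3.15, 5.3, 0, 0, 0, 0, 6]
    - [3.15, 5.3, 0, 0, 0, 0, 6]
    - [3.15, 5.3, 0, 0, 0, 0, 6]
    - [3.15, 5.3, 0, 0, 0, 0, 6]
    - [3.15, 5.3, 0, 0, 0, 0, 6]
    - [3.15, 5.3, 0, 0, 0, 0, 6]
    - [3.15, 5.3, 0, 0, 0, 0, 6]

```text
t: 27.95
eef_pos: [0.564, 0.3617, 0.2002]
orientation: [[-0.764, 0.645, 0.0], [0.645, 0.764, -0.0], [-0.0, 0.0, -1.0]]
wrist_force: [1.4, -0.1, 0.5]
grip_width: 0.639
grip_force: 0.0
```

>>> arm_command:
  motion:
    - [0, 0, 0, 0, 0, -0.13, 6]
    - [0, 0, 0, 0, 0, 0, 6]
    - [0, 0, 0, 0, 0, 0, 6]
    - [0, 0, 0, 0, 0, 0, 6]
    - [0, 0, 0, 0, 0, 0, 6]

```text
t: 28.58
eef_pos: [0.5642, 0.3592, 0.2002]
orientation: [[-0.841, 0.542, 0.0], [0.542, 0.841, 0.0], [-0.0, 0.0, -1.0]]
wrist_force: [0.6, -0.5, 0.1]
grip_width: 0.638
grip_force: 0.0
```

```bash
python3 - <<'E'
from trays import *
s=get_state();R=s["orientation"];p=s["eef_pos"];print(p,R.round(3),s["joints"].round(2),np.degrees(np.arctan2(R[1,0],R[0,0])))
im,i=look("w10",["plug_center","short_bolt_center"],["plug_center","short_bolt_center"],z=.009)
E
```

```text
[0.56417168 0.35918368 0.20023883] [[-0.841  0.542  0.   ]
 [ 0.542  0.841  0.   ]
 [-0.     0.    -1.   ]] [-0.7   0.67  0.17  1.47 -0.12  1.02  0.49] 147.20420884654632
plug_center [275.5  35.2] 0.83 [0.4161 0.4092]
short_bolt_center [368.3  65.6] 0.75 [0.4935 0.475 ]
plug_center conf 0.97 n 759 mean [0.4162 0.41  ] rect [0.4161 0.4104] [0.0196 0.0615] axis deg 155.4
short_bolt_center conf 0.74 n 611 mean [0.492  0.4732] rect [0.493  0.4724] [0.0185 0.0525] axis deg 137.2
```

View pics/w10.png

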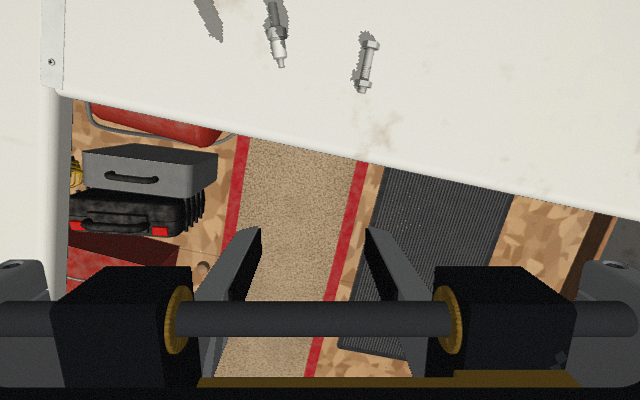

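>>> arm_command:
  motion:
    - [5.05, -1.26, 3, 0, 0, 0, 6]
    - [5.05, -1.26, 3, 0, 0, 0, 6]
    - [5.1, -1.26, 3, 0, 0, 0, 6]
    - [0, 0, 4, 0, 0, -0.143, 6]
    - [0, 0, 4, 0, 0, 0, 6]
    - [0, 0, 2.3, 0, 0, 0, 6]
    - [0, 0, 0, 0, 0, 0, 6]
    - [0, 0, 0.3, 0, 0, 0, 6]
    - [0, 0, 0, 0, 0, 0, 6]

```text
t: 29.95
eef_pos: [0.4162, 0.4107, 0.005]
orientation: [[-0.91, 0.415, 0.001], [0.415, 0.91, 0.001], [-0.001, 0.002, -1.0]]
wrist_force: [0.4, -0.2, -0.5]
grip_width: 0.64
grip_force: 0.0
```

>>> arm_command:
  motion:
    - [0, -0.1, 0.15, 0, 0, 0, 0]
    - [0, 0, 0, 0, 0, 0, 0]
    - [0, 0, 0, 0, 0, 0, 0]
    - [0, 0, 0, 0, 0, 0, 0]
    - [0, 0, 0, 0, 0, 0, 0]
    - [0, 0, 0, 0, 0, 0, 0]
    - [0, 0, 0, 0, 0, 0, 0]
    - [0, 0, -2, 0, 0, 0, 0]
    - [0, 0, -6, 0, 0, 0, 0]
    - [0, 0, -6, 0, 0, 0, 0]
  grip_force: 25

```text
t: 31.2
eef_pos: [0.4147, 0.4087, 0.1435]
orientation: [[-0.91, 0.415, -0.001], [0.415, 0.91, -0.001], [0.001, -0.002, -1.0]]
wrist_force: [1.0, 0.9, -0.2]
grip_width: 0.169
grip_force: 25.0
```

>>> arm_command:
  motion:
    - [-3.9, -4.47, 0, 0, 0, 0, 0]
    - [-3.9, -4.47, 0, 0, 0, 0, 0]
    - [-3.9, -4.47, 0, 0, 0, 0, 0]
    - [-3.9, -4.47, 0, 0, 0, 0, 0]
    - [-3.9, -4.47, 0, 0, 0, 0, 0]
    - [-3.9, -4.47, 0, 0, 0, 0, 0]
    - [-3.9, -4.47, 0, 0, 0, 0, 0]
    - [-3.9, -4.47, 0, 0, 0, 0, 0]
    - [-3.9, -4.47, 0, 0, 0, 0, 0]
    - [-3.9, -4.47, 0, 0, 0, 0, 0]
    - [-3.9, -4.47, 0, 0, 0, 0, 0]
    - [0, 0, 0, 0, 0, 0.152, 0]

```text
t: 32.7
eef_pos: [0.6008, -0.2242, 0.1422]
orientation: [[-0.83, 0.558, 0.0], [0.558, 0.83, -0.004], [-0.003, -0.003, -1.0]]
wrist_force: [-0.2, 0.6, -1.3]
grip_width: 0.167
grip_force: 25.0
```

>>> arm_command:
  motion:
    - [0, 0, 0, 0, 0, 0.152, 0]
    - [0, 0, 0, 0, 0, 0.152, 0]
    - [0, 0, 3, 0, 0, 0, 0]
    - [0, 0, 3, 0, 0, 0, 0]
    - [0, 0, 0, 0, 0, 0, 0]
    - [0, 0, 0, 0, 0, 0, 0]
    - [0, 0, 0, 0, 0, 0, 0]

```text
t: 33.58
eef_pos: [0.6025, -0.2166, 0.0839]
orientation: [[-0.634, 0.773, 0.002], [0.773, 0.634, -0.001], [-0.002, 0.001, -1.0]]
wrist_force: [1.2, 0.0, -0.7]
grip_width: 0.171
grip_force: 25.0
```

```bash
python3 - <<'E'
from trays import *
s=get_state();R=s["orientation"];p=s["eef_pos"];print(p,R.round(3),np.degrees(np.arctan2(R[1,0],R[0,0])),s["grip_width"])
im,i=look("w11",["plug_center"],[],z=p[2]+.0065)
trays(im,i)
for d in spotter.masks_of("wrist","plug_center")[:2]:
    v,u=np.nonzero(d["pixels"]);P=np.array([R.T@(ray(0,q,p[2]+.0065,i)-p) for q in zip(u,v)])*1000
    print(d["conf"],len(P),P.min(0).round(1),P.max(0).round(1),u.min(),u.max(),v.min(),v.max())
E
```

```text
[ 0.60247618 -0.21661287  0.08387399] [[-0.634  0.773  0.002]
 [ 0.773  0.634 -0.001]
 [-0.002  0.001 -1.   ]] 129.35429109487913 0.17092323438914117
plug_center [312.4 245.9] 0.62 [ 0.6028 -0.217 ]
[305. 191.] 677 rect [ 0.5941 -0.2148] [0.0168 0.054 ] 25.0
[228. 201.] 399 rect [ 0.5565 -0.2783] [0.0381 0.0689] 39.3
[ 51. 214.] 233 rect [ 0.4419 -0.3574] [0.0163 0.0429] 87.2
0.63 2231 [-33.2  -7.7  -6.6] [31.2  7.7 -6.4] 299 326 191 298
```

>>> arm_command:
  motion:
    - [0.1, -0.15, 4, 0, 0, 0, 0]
    - [0, 0, 2.2, 0, 0, 0, 0]
    - [0, 0, 0.7, 0, 0, 0, 0]
    - [0, 0, 0.5, 0, 0, 0, 0]
    - [0, 0, 0, 0, 0, 0, 0]
    - [0, 0, 0, 0, 0, 0, 3]
    - [0, 0, 0, 0, 0, 0, 3]
    - [0, 0, 0, 0, 0, 0, 3]
    - [0, 0, -3, 0, 0, 0, 3]
    - [0, 0, -6, 0, 0, 0, 3]
    - [0, 0, -6, 0, 0, 0, 3]

```text
t: 35.1
eef_pos: [0.5994, -0.2163, 0.1599]
orientation: [[-0.634, 0.773, -0.001], [0.773, 0.634, 0.0], [0.001, -0.0, -1.0]]
wrist_force: [0.6, 0.2, 0.4]
grip_width: 0.319
grip_force: 0.0
```

>>> arm_command:
  motion:
    - [4.65, 3.34, 0, 0, 0, 0, 6]
    - [4.65, 3.34, 0, 0, 0, 0, 6]
    - [4.65, 3.34, 0, 0, 0, 0, 6]
    - [4.65, 3.34, 0, 0, 0, 0, 6]
    - [4.65, 3.34, 0, 0, 0, 0, 6]
    - [4.65, 3.34, 0, 0, 0, 0, 6]
    - [4.65, 3.34, 0, 0, 0, 0, 6]
    - [4.65, 3.34, 0, 0, 0, 0, 6]
    - [4.65, 3.34, 0, 0, 0, 0, 6]
    - [4.65, 3.34, 0, 0, 0, 0, 6]
    - [4.65, 3.34, 0, 0, 0, 0, 6]
    - [0, 0, 0, 0, 0, -0.136, 6]

```text
t: 36.6
eef_pos: [0.5561, 0.4197, 0.1577]
orientation: [[-0.741, 0.671, -0.002], [0.671, 0.741, 0.004], [0.004, 0.002, -1.0]]
wrist_force: [0.1, -1.0, -0.2]
grip_width: 0.639
grip_force: 0.0
```

>>> arm_command:
  motion:
    - [0, 0, 0, 0, 0, 0, 6]
    - [0, 0, 0, 0, 0, 0, 6]
    - [0, 0, 0, 0, 0, 0, 6]
    - [0, 0, 0, 0, 0, 0, 6]

```text
t: 37.1
eef_pos: [0.5597, 0.4115, 0.1586]
orientation: [[-0.732, 0.681, 0.0], [0.681, 0.732, -0.0], [-0.0, 0.0, -1.0]]
wrist_force: [-0.8, 0.9, -0.3]
grip_width: 0.64
grip_force: 0.0
```

```bash
python3 - <<'E'
from trays import *
s=get_state();R=s["orientation"];p=s["eef_pos"];print(p,R.round(3),np.degrees(np.arctan2(R[1,0],R[0,0])))
im,i=look("w12",["short_bolt_center"],["short_bolt_center"],z=.009)
E
```

```text
[0.55970082 0.41153647 0.15864824] [[-0.732  0.681  0.   ]
 [ 0.681  0.732 -0.   ]
 [-0.     0.    -1.   ]] 137.06094436460597
short_bolt_center [311.5  94.6] 0.73 [0.493  0.4725]
short_bolt_center conf 0.75 n 708 mean [0.4924 0.473 ] rect [0.4936 0.4719] [0.0184 0.0512] axis deg 137.0
```

>>> arm_command:
  motion:
    - [4.5, -0.05, 4, 0, 0, 0, 6]
    - [4.5, -0.05, 4, 0, 0, 0, 6]
    - [0, 0, 5, 0, 0, 0, 5]
    - [0, 0, 2.2, 0, 0, 0, 5]
    - [0, 0, 0, 0, 0, 0, 5]
    - [0, 0, 0.3, 0, 0, 0, 5]
    - [0, 0, 0, 0, 0, 0, 0]
    - [0, 0, 0, 0, 0, 0, 0]
    - [0, 0, 0, 0, 0, 0, 0]
    - [0, 0, 0, 0, 0, 0, 0]
    - [0, 0, 0, 0, 0, 0, 0]
    - [0, 0, 0, 0, 0, 0, 0]
  grip_force: 25

```text
t: 38.75
eef_pos: [0.4928, 0.4727, 0.0036]
orientation: [[-0.733, 0.68, 0.0], [0.68, 0.733, 0.0], [0.0, 0.0, -1.0]]
wrist_force: [-0.4, -0.4, 1.0]
grip_width: 0.091
grip_force: 25.0
```

>>> arm_command:
  motion:
    - [0, 0, -2, 0, 0, 0, 0]
    - [0, 0, -6, 0, 0, 0, 0]
    - [0, 0, -6, 0, 0, 0, 0]
    - [-4.83, -3.41, 0, 0, 0, 0, 0]
    - [-4.83, -3.41, 0, 0, 0, 0, 0]
    - [-4.83, -3.41, 0, 0, 0, 0, 0]
    - [-4.83, -3.41, 0, 0, 0, 0, 0]
    - [-4.83, -3.41, 0, 0, 0, 0, 0]
    - [-4.83, -3.41, 0, 0, 0, 0, 0]
    - [-4.83, -3.41, 0, 0, 0, 0, 0]
    - [-4.83, -3.41, 0, 0, 0, 0, 0]
    - [-4.83, -3.41, 0, 0, 0, 0, 0]

```text
t: 40.25
eef_pos: [0.6034, -0.05, 0.1449]
orientation: [[-0.733, 0.68, 0.002], [0.68, 0.733, 0.0], [-0.001, 0.001, -1.0]]
wrist_force: [1.3, 0.4, 0.2]
grip_width: 0.091
grip_force: 25.0
```

>>> arm_command:
  motion:
    - [-4.83, -3.41, 0, 0, 0, 0, 0]
    - [-4.83, -3.41, 0, 0, 0, 0, 0]
    - [-4.83, -3.41, 0, 0, 0, 0, 0]
    - [-4.8, -3.4, 0, 0, 0, 0, 0]
    - [0, 0, 2, 0, 0, 0.134, 0]
    - [0, 0, 4, 0, 0, 0, 0]
    - [0, 0, 0, 0, 0, 0, 0]
    - [0, 0, 0, 0, 0, 0, 0]
    - [0, 0, 0, 0, 0, 0, 0]

```text
t: 41.38
eef_pos: [0.6528, -0.2796, 0.0858]
orientation: [[-0.636, 0.772, 0.003], [0.772, 0.636, -0.001], [-0.003, 0.002, -1.0]]
wrist_force: [-0.1, -1.4, 0.1]
grip_width: 0.092
grip_force: 25.0
```

```bash
python3 - <<'E'
from trays import *
s=get_state();R=s["orientation"];p=s["eef_pos"];print(p,R.round(3),np.degrees(np.arctan2(R[1,0],R[0,0])),s["grip_width"])
im,i=look("w13",[],["plug_center"],z=.015)
trays(im,i)
for d in spotter.masks_of("wrist","short_bolt_center")[:2]:
    v,u=np.nonzero(d["pixels"]);P=np.array([R.T@(ray(0,q,p[2]+.0065,i)-p) for q in zip(u,v)])*1000
    print(d["conf"],len(P),P.min(0).round(1),P.max(0).round(1),u.min(),u.max(),v.min(),v.max())
E
```

```text
[ 0.65281923 -0.27958717  0.0858059 ] [[-0.636  0.772  0.003]
 [ 0.772  0.636 -0.001]
 [-0.003  0.002 -1.   ]] 129.49232045746965 0.09172718010336438
plug_center conf 0.83 n 1581 mean [ 0.6012 -0.2162] rect [ 0.6013 -0.2163] [0.0205 0.0621] axis deg 128.3
plug_center conf 0.28 n 2351 mean [ 0.4454 -0.3709] rect [ 0.4497 -0.3699] [0.0353 0.0532] axis deg 105.7
[304.  74.] 196 rect [ 0.5834 -0.2052] [0.0054 0.025 ] 34.2
[217.  83.] 270 rect [ 0.539  -0.2569] [0.0376 0.0143] 39.5
[299. 106.] 154 rect [ 0.5966 -0.2273] [0.0061 0.0235] 39.1
[230. 150.] 159 rect [ 0.5765 -0.2884] [0.0013 0.0878] 39.1
[242. 157.] 171 rect [ 0.5849 -0.2843] [0.0016 0.0835] 39.2
[ 39. 140.] 381 rect [ 0.4552 -0.3751] [0.0183 0.0532] 4.8
[310. 183.] 532 rect [ 0.6411 -0.2683] [0.0209 0.0231] 39.5
[ 71. 210.] 206 rect [ 0.4981 -0.4129] [0.0494 0.0071] 50.8
[288. 328.] 154 rect [ 0.7083 -0.3823] [0.0037 0.0538] 39.7
[338. 331.] 124 rect [ 0.7472 -0.3581] [0.0028 0.0419] 40.5
0.89 1703 [-27.2  -9.   -6.6] [26.8  9.  -6.4] 296 329 199 289
```

Plug is placed; the bolt is centred in the grip. Lower it.

>>> arm_command:
  motion:
    - [0.1, -0.05, 4, 0, 0, 0, 0]
    - [0, 0, 2.3, 0, 0, 0, 0]
    - [0, 0, 0.8, 0, 0, 0, 0]
    - [0, 0, 0.5, 0, 0, 0, 0]
    - [0, 0, 0, 0, 0, 0, 0]
    - [0, 0, 0, 0, 0, 0, 2.6]
    - [0, 0, 0, 0, 0, 0, 2.6]
    - [0, 0, 0, 0, 0, 0, 2.6]
    - [0, 0, -3, 0, 0, 0, 2.6]
    - [0, 0, -6, 0, 0, 0, 2.6]
    - [0, 0, -6, 0, 0, 0, 2.6]

```text
t: 42.9
eef_pos: [0.6501, -0.2785, 0.1587]
orientation: [[-0.636, 0.772, -0.001], [0.772, 0.636, 0.0], [0.001, -0.001, -1.0]]
wrist_force: [-0.3, 0.6, 0.3]
grip_width: 0.279
grip_force: 0.0
```

>>> arm_command:
  motion:
    - [-5, -4, -3, 0, 0, 0, 4]
    - [-5, 0, -3, 0, 0, 0, 4]
    - [0, 0, -2, 0, 0, 0, 4]
    - [0, 0, 0, 0, 0, 0, 4]
    - [0, 0, 0, 0, 0, 0, 4]
    - [0, 0, 0, 0, 0, 0, 4]
    - [0, 0, 0, 0, 0, 0, 4]

```text
t: 43.78
eef_pos: [0.6828, -0.3732, 0.2332]
orientation: [[-0.636, 0.772, -0.001], [0.772, 0.636, 0.001], [0.001, -0.0, -1.0]]
wrist_force: [-0.4, -0.4, -0.3]
grip_width: 0.424
grip_force: 0.0
```

```bash
python3 - <<'E'
from trays import *
s=get_state();print(s["eef_pos"],s["t"])
im,i=look("w14",["key_center","plug_center","short_bolt_center","long_bolt_center","tee_center"],["plug_center","short_bolt_center","long_bolt_center","tee_center","key_center"],z=.014)
cv2.imwrite("pics/w14c.png",cv2.resize(im[0:280,60:440,::-1],None,fx=2,fy=2))
E
```

```text
[ 0.6827829  -0.373226    0.23324339] 43.775
key_center [297.6  58.2] 0.65 [ 0.5846 -0.2806]
plug_center [348.   17.8] 0.58 [ 0.6014 -0.213 ]
short_bolt_center [342.1 102.7] 0.7 [ 0.655  -0.2852]
short_bolt_center [315.5  62. ] 0.69 [ 0.6028 -0.2708]
long_bolt_center [166.8 109.4] 0.65 [ 0.5014 -0.4216]
tee_center [148.   36.6] 0.85 [ 0.4419 -0.3692]
plug_center conf 0.77 n 633 mean [ 0.604  -0.2198] rect [ 0.605  -0.2206] [0.0199 0.0515] axis deg 127.1
short_bolt_center conf 0.83 n 509 mean [ 0.6515 -0.2794] rect [ 0.6518 -0.2802] [0.0177 0.0534] axis deg 129.0
long_bolt_center conf 0.83 n 740 mean [ 0.5034 -0.4178] rect [ 0.5018 -0.4194] [0.0896 0.0184] axis deg 50.3
long_bolt_center conf 0.43 n 1427 mean [ 0.4392 -0.3727] rect [ 0.4422 -0.3693] [0.0423 0.054 ] axis deg 144.9
tee_center conf 0.43 n 14088 mean [ 0.471  -0.3972] rect [ 0.4715 -0.3965] [0.1306 0.167 ] axis deg 148.1
key_center conf 0.94 n 755 mean [ 0.5684 -0.2763] rect [ 0.5758 -0.2805] [0.032  0.0989] axis deg 137.9
key_center conf 0.18 n 633 mean [ 0.6038 -0.2197] rect [ 0.605  -0.2206] [0.0198 0.0515] axis deg 127.7
```

View pics/w14c.png

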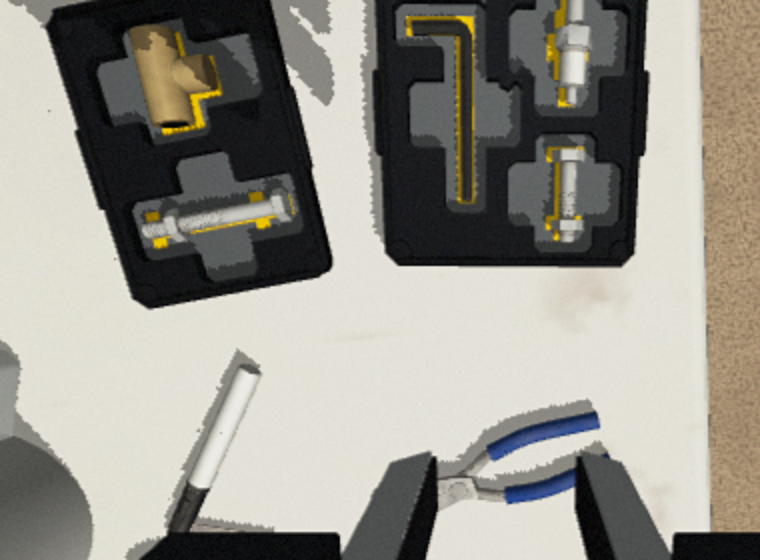

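The picture shows all five parts lying inside their own cut-outs, with the key's yellow outline showing evenly around it. The gripper is clear of everything.

```bash
python3 -c "
from plant import robot
print(robot.finish_job())"
```

```text
the job is handed in; nothing more can be done
None
```

Both kits are made up and the job is handed in at about 44 s: in the last camera check all five parts lay in their own cut-outs, and I never went near the tape measure; the judge's result was not shown.

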